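Date-code the packed tub with the coder's pedal

ROBOT

A 7-joint arm with a two-finger parallel gripper is mounted at the origin on the work surface. World frame = base frame: x ahead of the robot, y to its left, z up, the work surface at z = 0. Lengths are in m, angles in rad, forces in N, time in s.
With the tool pointing down it reaches from about 0.425 to 0.825 m from the base axis. Payload 3.6 kg.
Tool frame: the origin (TCP) lies on the centre line of the jaws, within the pads' length; the fingertips stand 17 mm ahead of it and the grasp point (between the pads) lies 2 mm behind it (nose_length is the distance from the TCP to the fingertips, in m); z points along the fingers, y is the line along which they close (so a half turn about z gives the same grasp; the last joint's range is limited). The gripper opens to 93 mm and grips with 3 to 60 N. Pads are 15 mm wide; open, the fingers measure 128 mm over their backs; the gripper's body (75 mm by 188 mm) begins 65 mm behind the grasp point.
Start: joints at [-1.222, 0.615, -0.013, 1.423, 0.008, 1.103, -0.04], TCP at [0.238, 0.605, 0.216] pointing down, gripper open.
Joint ranges: [-3.12, 3.12], [-0.3, 2.06], [-1.34, 1.32], [0.26, 2.42], [-1.36, 4.5], [0.01, 1.98], [-2.84, 2.84]. Speed limits (rad/s): [2.79, 2.79, 3.14, 3.14, 3.14, 3.14, 3.14].

INTERFACE

Orientations are given as a rotation vector (axis times angle).
In Python, from cell import * gives the robot as it stands.
- The arm moves only by the tool step_arm, never from a script. Its arguments are lists of equal length, an entry for each row: "hand": the finger opening in mm, from 0 to 93; "xyz": the shift along the world's x, y, z in mm, a list of three; "spin": the turn about the world's z in rad. A call has 1 to 8 rows; each row is the pose to reach, as a shift and turn from the pose commanded when the call began; what a row does not reach only later rows make up. A row lasts 1/12 s, in which the tool goes at most 41.7 mm and 7.16 degrees, less where a joint would pass 70% of its speed; a pose out of reach is approached as far as the arm can. A call with a gripper value outside its range is refused whole. The fingers move at their own pace and stop on an object; "force" is the grip in N (left out, the last holds). Time passes only in rows, so rows that repeat a pose let the fingers close. It gives the time, the measured TCP pose, the force, the opening and the grip force at its end, in the units of the state.
- get_state(): the state, without advancing time (a new reading comes with each control period).
- camera(name): name is "scene" or "top" or "wrist"; returns the picture (480x640x3 uint8, blue, green, red); there is no depth.
- camera_model(name): a dict with "fx", "fy", "cx", "cy" (pixels), "extrinsics" (4x4, takes a point from camera to world coordinates). Camera axes: x right, y down, z forward; pixel columns grow to the right and rows downward; lengths in m; the calibration is good to about 2 mm. The wrist camera is an equidistant fisheye: a pixel r from the principal point sees the ray r / f radians off the axis. A picture is of the moment at which its call begins: read the wrist's pose just before it. camera_model takes no time and is no camera call; for the wrist camera it gives the pose at the moment of the call.
- hand_in(): hands the job in; it is judged then, once.
The state is a dict: "time_s": time; "joint_pos": joint angles; "dq": joint speeds; "joint_efforts": joint torques, N m; "eef_pos": TCP position; "tcp_rot": TCP orientation; "ft_force": force on the tool from outside, world axes, zero at the start; "moment": the same for the moment, N m; "finger_gap": finger opening in m; "finger_force": force on a finger pad.
Only numpy, scipy, OpenCV 4.12 (cv2) and the standard library are available. Lean on these libraries where they do the work, as an engineer would, in place of code of your own. Each camera call takes 0.05 s, during which the arm holds its last target. There are 200 camera calls.

TASK

A packed tub lies under the stamp of the date coder with the blue pedal. Stamp it: press the blue pedal down to its stop, keep it fully down for about a second, then let it come all the way up. Do not press the yellow pedal of the other coder, and leave the tub lying in its place under the stamp.

Things in the scene. Friction and masses are not known exactly. Their poses are not given: they have to be found in the camera images.
- blue_coder_pad (a point): centre of the top face of the blue ribbed pad, 68 x 64 mm, at the free end of the pedal; moves with it. +x points level from pad to hinge (79 mm off, 31 mm lower) and on to the stamp; y along the hinge, z up. At rest the pad slopes up 17 deg away from the hinge, this point 64 mm above the table; at the stop about 43 mm. Open from above; the 157 mm high white column and overhang begin 110 mm away in +x
- blue_coder_pedal (a joint): blue pedal's angle, rad: 0 up at rest, grows when pressed, 0.26 down on its stop. Sprung: at the pad's centre about 5 N starts it and 12 N holds it at the stop; rises by itself when let go.
- yellow_coder_pedal (a joint): yellow pedal's angle, rad: 0 up at rest, grows when pressed, 0.26 down on its stop. Sprung: at the pad's centre about 5 N starts it and 12 N holds it at the stop; rises by itself when let go. On the second, empty coder of the same shape, elsewhere on the bench; not to be pressed.
- tub: the packed tub in the blue coder: black, with a white lid and a paper label, 70 x 110 x 40 mm, loose, 245 to 490 g, flat on the coder's base between two low rails under the stamp, 142 mm from the pad's centre in the pad's +x. Origin at the centre of its underside; x along its short side, z up. Two like tubs stand elsewhere on the bench, not under a stamp.
Mind the look-alikes: they are no part of the job. What is shaped like the tub but orange or turquoise is not meant.

How it is judged:
On the way:
1. the blue pedal is held down at its stop (at least 0.225 of 0.26 rad) for 0.5 s (value of joint blue_coder_pedal above 0.225 rad), for 0.5 s.
At the end, for the whole second after the job is handed in: The blue pedal has been held at its stop and is up again (below 0.04 rad), the yellow pedal is up (below 0.04 rad), and the tub lies at rest and flat (within 10 degrees) less than 15 mm from where it started (value of joint each of blue_coder_pedal, yellow_coder_pedal below 0.04 rad and distance of tub from where it was at the start of the episode below 0.015 m and angle between tub's own z axis and vertical below 0.17 rad and linear speed of tub below 0.02 m/s); the robot touches nothing.
It fails at once if the yellow pedal is pressed (more than 0.08 rad) (value of joint yellow_coder_pedal above 0.08 rad).
It fails at once if the tub is shifted more than 20 mm (distance of tub from where it was at the start of the episode above 0.02 m).
It also fails if it takes over 32 s, if anything falls off the work surface, if the arm or the gripper's body presses on something with over 40 N, if the wrist force passes 120 N, or if a joint passes its speed limit or range.

## Working session

There is one attempt and no reset: what is moved stays moved. The work goes in short steps, Python scripts to look and compute and a tool call to move; the robot and the scene stay as the last step left them, time stands still between calls to the robot, and variables do not carry over. Pictures are saved under pics/ and viewed, at most 10 in all, crops included, and the job is handed in when it is done.

Besides the shell and the picture viewer there is one more tool, called after "Request:" as a command line: name --pt "numbers of a row" for each row, then --argument value for the rest. step_arm: Moves the arm, as the interface text tells. Its arguments: {"type":"object","properties":{"hand":{"type":"array"},"xyz":{"type":"array"},"spin":{"type":"array"},"force":{"type":"number"}},"required":["hand","xyz","spin"]}

```bash
mkdir -p pics; python3 - <<'E'
from cell import *
import cv2
for n in("top","scene"):
    cv2.imwrite(f"pics/{n}0.png",camera(n)); m=camera_model(n); print(n,m)
s=get_state();print(s["time_s"],s["eef_pos"],s["tcp_rot"],s["finger_gap"])
E
```

```text
top {'fx': 512.8353037707111, 'fy': 512.8353037707111, 'cx': 319.19902439717583, 'cy': 254.32066517458583, 'extrinsics': array([[ 1.96665400e-02, -9.75827135e-01,  2.17657140e-01,
         2.57048359e-01],
       [-9.99806184e-01, -1.93923315e-02,  3.39600636e-03,
        -1.12380041e-01],
       [ 9.06964243e-04, -2.17681742e-01, -9.76019383e-01,
         1.00401719e+00],
       [ 0.00000000e+00,  0.00000000e+00,  0.00000000e+00,
         1.00000000e+00]])}
scene {'fx': 451.3314905297677, 'fy': 451.3314905297677, 'cx': 315.70386301647466, 'cy': 236.78932414868933, 'extrinsics': array([[ 0.45926075,  0.53722016, -0.70744191,  1.02991984],
       [ 0.88822001, -0.28851046,  0.35752893, -0.39528826],
       [-0.01203264, -0.79256306, -0.60967123,  0.55931408],
       [ 0.        ,  0.        ,  0.        ,  1.        ]])}
0.1 [0.23770251 0.60420801 0.21451762] [-0.58516806 -3.08622321  0.00354117] 0.0929956641769695
```

View pics/top0.png

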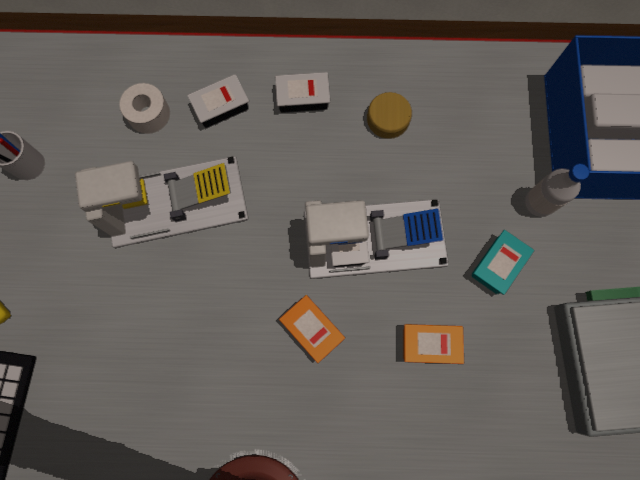

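View pics/scene0.png

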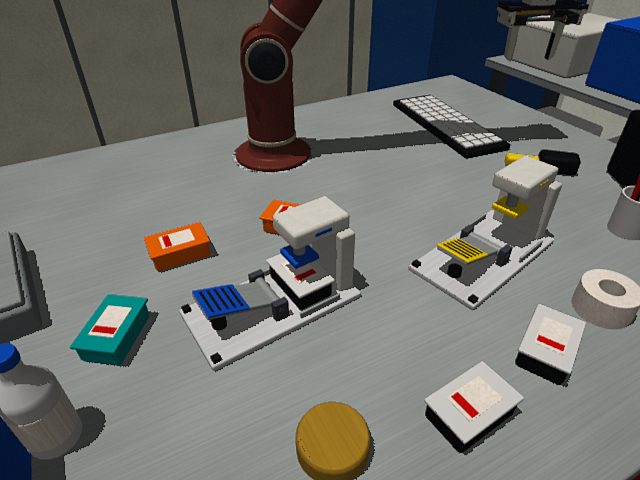

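The top view shows two coders. One has a blue pad at about (423,227) with a tub under its stamp; the other has a yellow pad at about (212,183) and is empty. The scene view shows the blue pad at (221,300). The blue one is meant, and I'll confirm it in a crop.

```bash
cat > h.py <<'E'
import numpy as np
from cell import *
def at(n,u,v,z):
    m=camera_model(n);E=m["extrinsics"]
    d=E[:3,:3]@[(u-m["cx"])/m["fx"],(v-m["cy"])/m["fy"],1]
    return E[:3,3]+d*(z-E[2,3])/d[2]
E
python3 - <<'E'
from h import *
import cv2
a=cv2.imread("pics/top0.png")[190:290,295:455]; b=cv2.imread("pics/scene0.png")[190:370,170:370]
a=cv2.resize(a,None,fx=5,fy=5,interpolation=2)[:, :800]
cv2.imwrite("pics/crop.png",a)
im=cv2.imread("pics/top0.png").astype(int)
for n,z in(("top",.064),("scene",.064)):
    i=cv2.imread(f"pics/{n}0.png").astype(int)
    k=((i[...,0]>100)&(i[...,2]<60)&(i[...,1]<110)).astype('uint8')
    c,l,s,ce=cv2.connectedComponentsWithStats(cv2.morphologyEx(k,3,np.ones((7,7))))
    for j in range(1,c):
        if s[j,4]>100: print(n,s[j],ce[j],at(n,*ce[j],z))
E
```

```text
top [573  36  67 143 577] [590.05545927 129.59272097] [ 0.73121269 -0.64213711  0.064     ]
top [ 404  209   38   36 1114] [422.65888689 226.72441652] [ 0.52432933 -0.30471026  0.064     ]
scene [606  17  34  15 278] [627.39568345  23.67985612] [-0.27860556  1.85454793  0.064     ]
scene [ 192  285   58   32 1158] [219.81865285 299.97322971] [ 0.52651145 -0.30669419  0.064     ]
scene [  0 343  15  21 226] [  5.7079646  351.15486726] [ 0.48242448 -0.59634943  0.064     ]
```

View pics/crop.png

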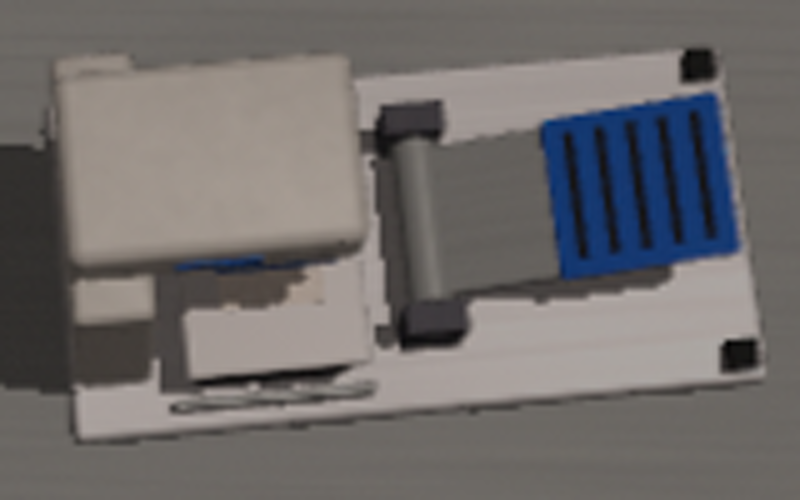

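The crop confirms it: the blue ribbed pad is at about (423,227) in the top image, with a tub under that stamp. Both cameras put the pad centre near (0.525, -0.306). The pad's +x is about (-0.09, 1.0), so the jaw line should lie along about world x. I'll close the fingers and travel above the columns.

Request:
step_arm --hand '[0,0,0,0,0,0,0,0]' --pt "20 -34 5" --pt "40 -68 10" --pt "60 -102 15" --pt "80 -136 20" --pt "100 -170 25" --pt "120 -204 30" --pt "140 -238 35" --pt "160 -272 40" --spin '[-0.1,-0.2,-0.3,-0.4,-0.5,-0.6,-0.7,-0.8]'

```text
time_s: 0.77
eef_pos: [0.3983, 0.3309, 0.2556]
tcp_rot: [-1.747, -2.611, 0.001]
ft_force: [-0.1, -0.6, 0.4]
finger_gap: 0.0443
finger_force: 0.0
```

Request:
step_arm --hand '[0,0,0,0,0,0,0,0]' --pt "15 -38 0" --pt "30 -76 0" --pt "45 -114 0" --pt "60 -152 0" --pt "70 -190 0" --pt "80 -228 0" --pt "90 -266 0" --pt "100 -304 0" --spin '[-0.1,-0.2,-0.3,-0.31,-0.31,-0.31,-0.31,-0.31]'

```text
time_s: 1.43
eef_pos: [0.4977, 0.0271, 0.2553]
tcp_rot: [-2.123, -2.315, 0.001]
ft_force: [0.8, 0.3, -1.0]
finger_gap: 0.0006
finger_force: 0.0
```

Request:
step_arm --hand '[0,0,0,0,0,0,0,0]' --pt "4 -38 0" --pt "8 -76 0" --pt "12 -114 0" --pt "16 -152 0" --pt "20 -190 0" --pt "24 -228 0" --pt "26 -266 0" --pt "27 -300 0" --spin '[0,0,0,0,0,0,0,0]'

```text
time_s: 2.1
eef_pos: [0.5244, -0.2735, 0.255]
tcp_rot: [-2.124, -2.314, 0.001]
ft_force: [0.8, -0.0, -1.0]
finger_gap: 0.0003
finger_force: 0.0
```

Request:
step_arm --hand '[0,0,0,0,0,0,0,0]' --pt "0 -18 0" --pt "1 -36 0" --pt "1 -36 -35" --pt "1 -36 -70" --pt "1 -36 -105" --pt "1 -36 -135" --pt "1 -36 -155" --pt "1 -36 -155" --spin '[0,0,0,0,0,0,0,0]'

```text
time_s: 2.77
eef_pos: [0.5227, -0.3045, 0.0953]
tcp_rot: [-2.116, -2.307, 0.003]
ft_force: [-0.2, 0.6, -1.3]
finger_gap: 0.0004
finger_force: 0.0
```

```bash
python3 - <<'E'
from h import *
import cv2
a=camera("scene")[230:380,150:370]; cv2.imwrite("pics/s2.png",cv2.resize(a,None,fx=3.5,fy=3.5,interpolation=2))
E
```

```text
(no output)
```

View pics/s2.png

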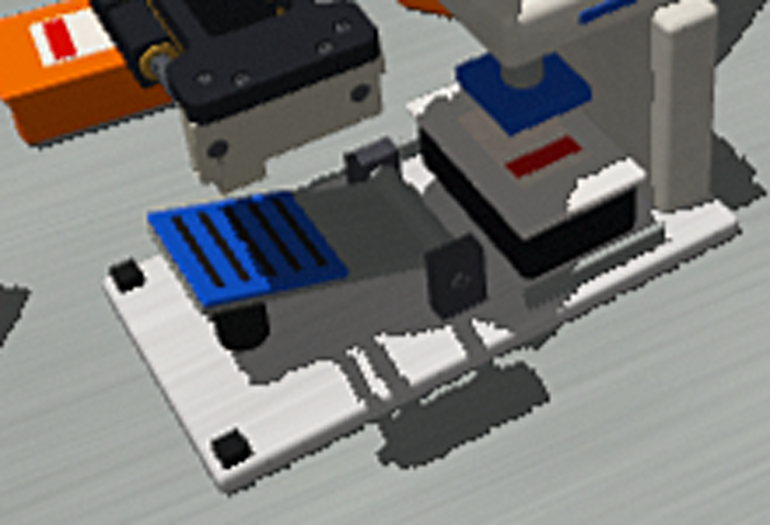

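The crop shows the gripper up beside the pad, with the lowest beige finger edge near crop (230,185). The tip looks higher than I expected, so I'll project the tip into both views and check.

```bash
python3 - <<'E'
from h import *
import cv2
s=get_state(); R=cv2.Rodrigues(np.array(s["tcp_rot"]))[0]; p=np.array(s["eef_pos"])
print(s["time_s"],p,R.round(3).tolist())
def pr(n,X):
    m=camera_model(n);E=m["extrinsics"];c=E[:3,:3].T@(X-E[:3,3]);return m["fx"]*c[0]/c[2]+m["cx"],m["fy"]*c[1]/c[2]+m["cy"]
o=[]
for n in("scene","top"):
    a=camera(n); 
    u=np.array(pr(n,p+R[:,2]*.017)).round().astype(int); print(n,u)
    cv2.circle(a,tuple(map(int,u)),1,(0,0,255),-1)
    q=np.array(pr(n,np.array([.525,-.3055,.064]))).round().astype(int); print(q)
    cv2.circle(a,tuple(map(int,q)),1,(0,255,0),-1)
    x,y=int(q[0])-60,int(q[1])-100
    o.append(cv2.resize(a[y:y+150,x:x+133],None,fx=3,fy=4*.75,interpolation=2))
cv2.imwrite("pics/p.png",np.hstack(o))
E
```

```text
2.8167 [ 0.52431734 -0.30585742  0.09806017] [[-0.086, 0.996, -0.005], [0.996, 0.086, 0.003], [0.004, -0.005, -1.0]]
scene [218 291]
[220 299]
top [425 224]
[423 226]
```

View pics/p.png

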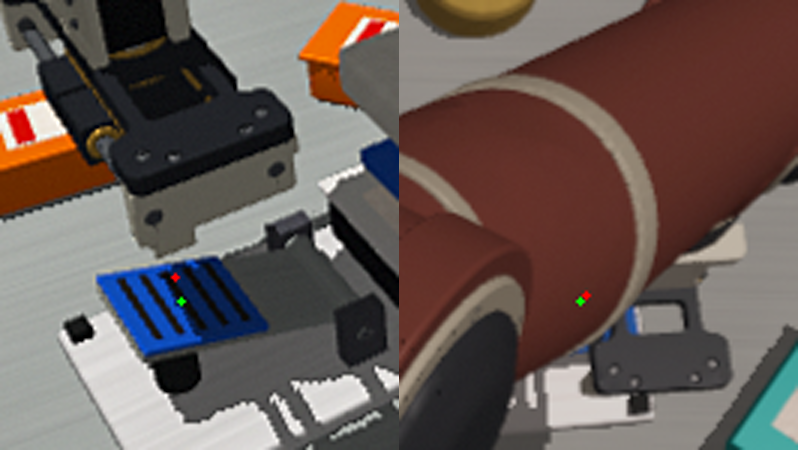

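The red dot (predicted tip) sits over the pad, but the visible beige part ends about 10 px above it. The wrist view should show what the fingers look like.

```bash
python3 - <<'E'
from h import *
import cv2
m=camera_model("wrist");print(m["extrinsics"].round(3).tolist(),m["fx"],m["cx"],m["cy"])
a=camera("wrist");cv2.imwrite("pics/w.png",a);cv2.imwrite("pics/s3.png",camera("scene"))
s=get_state();p=np.array(s["eef_pos"]);print(p,s["time_s"],s["ft_force"],s["joint_pos"])
E=m["extrinsics"]
for X in(p-[0,0,.017],p,[.525,-.3055,.064]):
    c=E[:3,:3].T@(np.array(X)-E[:3,3]);r=np.hypot(*c[:2]);t=np.arctan2(r,c[2])*m["fx"];print(m["cx"]+t*c[0]/r,m["cy"]+t*c[1]/r)
E
```

```text
[[0.996, 0.083, 0.025, 0.521], [0.087, -0.959, -0.27, -0.233], [0.001, 0.271, -0.962, 0.269], [0.0, 0.0, 0.0, 1.0]] 371.64829954431775 322.54007622551126 245.79587303748528
[ 0.52705942 -0.3080911   0.10252759] 3.0167 [-0.04344217  0.38010242  0.04241037] [ 0.27474757  0.70050164  0.3648266   1.68131635 -0.32138302  0.81546666
  0.86832087]
321.69713050743684 287.9488972815591
321.67464439809515 301.01387824318067
318.6011334849538 269.6814872645053
```

View pics/w.png

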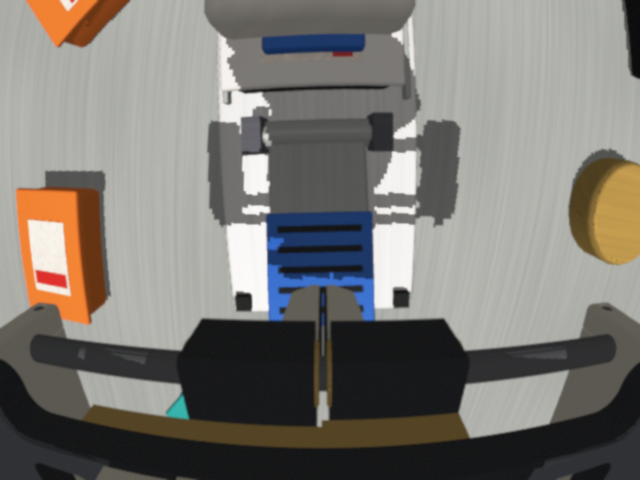

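View pics/s3.png

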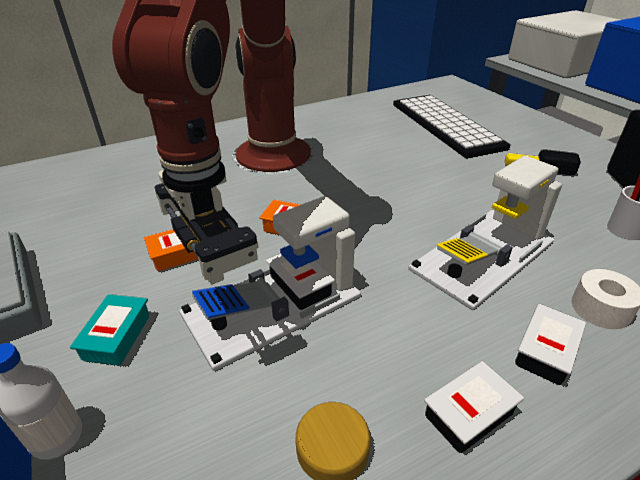

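The wrist view shows the closed fingertips at (322,288), as predicted and in line with the middle of the pad, whose centre is near (319,269). In the scene view the near end plate of the gripper hides them. I'll press now with force feedback.

Request:
step_arm --hand '[0,0,0,0,0,0]' --pt "0 0 -8" --pt "0 0 -16" --pt "0 0 -22" --pt "0 0 -27" --pt "0 0 -32" --pt "0 0 -32" --spin '[0,0,0,0,0,0]'

```text
time_s: 3.52
eef_pos: [0.5251, -0.3066, 0.0671]
tcp_rot: [-2.122, -2.313, 0.001]
ft_force: [-0.6, -0.1, 0.6]
finger_gap: 0.0005
finger_force: 0.0
```

There's no contact force yet at tip height 50 mm, which is unexpected. I'll look before pressing further.

```bash
python3 - <<'E'
from h import *
import cv2
a=camera("scene")[200:350,150:283];b=camera("wrist")[180:330,250:383]
cv2.imwrite("pics/p2.png",np.hstack([cv2.resize(i,None,fx=3,fy=3,interpolation=2) for i in(a,b)]))
s=get_state();print(s["eef_pos"],s["ft_force"],s["moment"])
E
```

```text
[ 0.52579193 -0.30712071  0.06820906] [ 0.30475282 -0.59905246  0.0353527 ] [-0.08933582  0.04581135 -0.03939428]
```

View pics/p2.png

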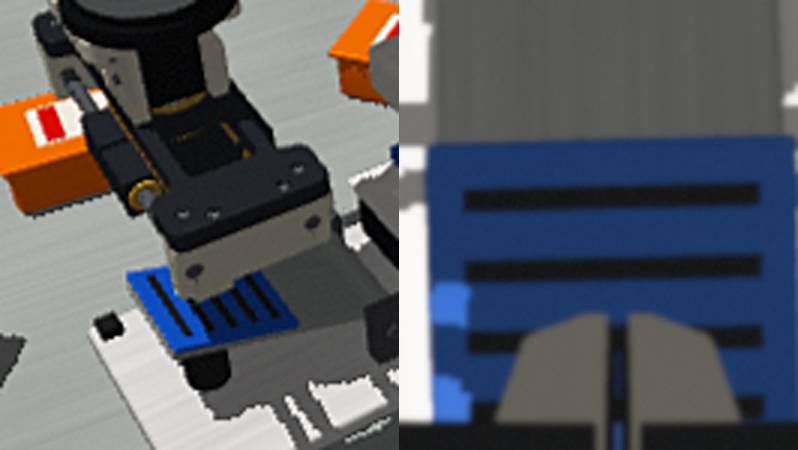

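The pad hasn't moved and the fingers hang just above its middle. The real tips seem to stand higher than the stated 17 mm would put them, so I'll go on down slowly, guided by force.

Request:
step_arm --hand '[0,0,0,0]' --pt "0 0 -3" --pt "0 0 -6" --pt "0 0 -8" --pt "0 0 -8" --spin '[0,0,0,0]'

```text
time_s: 3.95
eef_pos: [0.5266, -0.3086, 0.0615]
tcp_rot: [2.122, 2.312, -0.001]
ft_force: [-0.2, -0.6, 5.3]
finger_gap: 0.0006
finger_force: 2.6
```

Request:
step_arm --hand '[0,0,0,0]' --pt "0 0 -2" --pt "0 0 -4" --pt "0 0 -6" --pt "0 0 -6" --spin '[0,0,0,0]'

```text
time_s: 4.28
eef_pos: [0.5268, -0.3102, 0.0562]
tcp_rot: [2.121, 2.309, -0.002]
ft_force: [-1.1, -1.6, 7.1]
finger_gap: 0.0005
finger_force: 3.3
```

Contact came at TCP z ≈ 0.062, so the stop should be near 0.041.

Request:
step_arm --hand '[0,0,0,0,0,0]' --pt "0 0 -3" --pt "0 0 -6" --pt "0 0 -9" --pt "0 0 -11" --pt "0 0 -13" --pt "0 0 -13" --spin '[0,0,0,0,0,0]'

```text
time_s: 4.78
eef_pos: [0.5271, -0.3128, 0.0443]
tcp_rot: [2.12, 2.305, -0.005]
ft_force: [-1.0, -4.8, 10.0]
finger_gap: 0.0006
finger_force: 4.9
```

Request:
step_arm --hand '[0,0,0]' --pt "0 0 -2" --pt "0 0 -3" --pt "0 0 -3" --spin '[0,0,0]'

```text
time_s: 5.03
eef_pos: [0.5271, -0.3131, 0.0416]
tcp_rot: [2.119, 2.304, -0.005]
ft_force: [-2.1, -3.6, 10.5]
finger_gap: 0.0006
finger_force: 5.2
```

Request:
step_arm --hand '[0,0,0]' --pt "0 0 -2" --pt "0 0 -3" --pt "0 0 -3" --spin '[0,0,0]'

```text
time_s: 5.28
eef_pos: [0.5271, -0.3134, 0.0397]
tcp_rot: [2.119, 2.304, -0.005]
ft_force: [-2.9, -4.1, 15.5]
finger_gap: 0.0005
finger_force: 7.5
```

Request:
step_arm --hand '[0,0,0]' --pt "0 0 -2" --pt "0 0 -3" --pt "0 0 -3" --spin '[0,0,0]'

```text
time_s: 5.53
eef_pos: [0.5272, -0.3135, 0.0394]
tcp_rot: [2.119, 2.304, -0.003]
ft_force: [-6.3, -1.5, 29.9]
finger_gap: 0.0005
finger_force: 14.8
```

The stop is reached: z no longer falls and the force jumped to 30 N. I'll back off 1 mm and hold for over a second.

Request:
step_arm --hand '[0,0,0,0,0,0,0,0]' --pt "0 0 1" --pt "0 0 1" --pt "0 0 1" --pt "0 0 1" --pt "0 0 1" --pt "0 0 1" --pt "0 0 1" --pt "0 0 1" --spin '[0,0,0,0,0,0,0,0]'

```text
time_s: 6.2
eef_pos: [0.5272, -0.3134, 0.0395]
tcp_rot: [2.119, 2.304, -0.004]
ft_force: [-6.0, -1.6, 25.1]
finger_gap: 0.0006
finger_force: 12.3
```

Request:
step_arm --hand '[0,0,0,0,0,0]' --pt "0 0 0" --pt "0 0 0" --pt "0 0 0" --pt "0 0 0" --pt "0 0 0" --pt "0 0 0" --spin '[0,0,0,0,0,0]'

```text
time_s: 6.7
eef_pos: [0.5272, -0.3134, 0.0395]
tcp_rot: [2.119, 2.304, -0.004]
ft_force: [-5.3, -0.8, 23.5]
finger_gap: 0.0009
finger_force: 12.3
```

```bash
python3 - <<'E'
from h import *
import cv2
a=camera("scene")[230:380,150:370]; cv2.imwrite("pics/s5.png",cv2.resize(a,None,fx=3.5,fy=3.5,interpolation=2))
s=get_state();print(s["eef_pos"],s["ft_force"])
E
```

```text
[ 0.52719214 -0.3134085   0.03949749] [-5.07118116 -2.40995185 24.90990212]
```

View pics/s5.png

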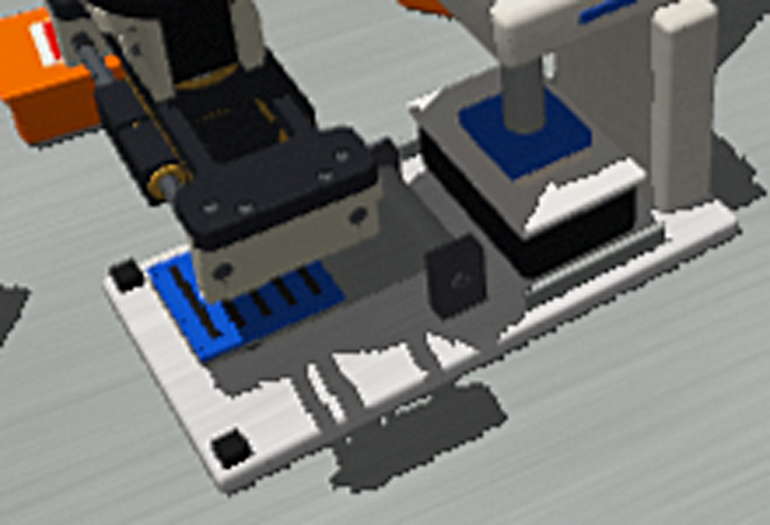

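The pedal is fully down with the pad level near crop (245,305), the stamp rests on the tub's lid at (525,135), and the tub hasn't moved. Now I'll let the pedal rise gently and retreat upward.

Request:
step_arm --hand '[0,0,0,0,0,0,0,0]' --pt "0 0 5" --pt "0 0 10" --pt "0 0 16" --pt "0 0 22" --pt "0 0 30" --pt "0 0 50" --pt "0 0 75" --pt "0 0 100" --spin '[0,0,0,0,0,0,0,0]'

```text
time_s: 7.42
eef_pos: [0.5253, -0.3063, 0.1336]
tcp_rot: [-2.122, -2.313, 0.0]
ft_force: [1.5, -0.2, 0.9]
finger_gap: 0.0005
finger_force: 0.0
```

Request:
step_arm --hand '[0,0,0,0,0,0]' --pt "0 0 30" --pt "0 0 60" --pt "0 0 60" --pt "0 0 60" --pt "0 0 60" --pt "0 0 60" --spin '[0,0,0,0,0,0]'

```text
time_s: 7.92
eef_pos: [0.5251, -0.3062, 0.1919]
tcp_rot: [-2.121, -2.313, 0.001]
ft_force: [-0.4, -0.4, 0.3]
finger_gap: 0.0006
finger_force: 0.0
```

```bash
python3 - <<'E'
from h import *
import cv2
a=camera("scene")[230:380,150:370]; cv2.imwrite("pics/s6.png",cv2.resize(a,None,fx=3.5,fy=3.5,interpolation=2))
E
```

```text
(no output)
```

View pics/s6.png

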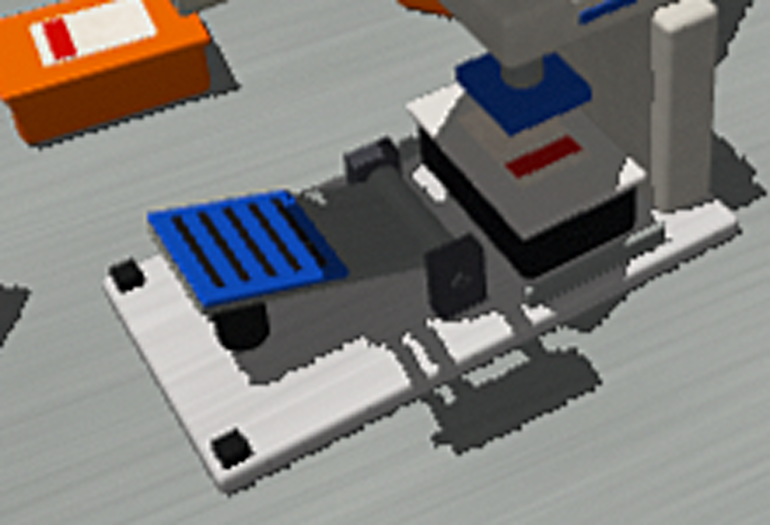

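The pad is back up at crop (245,250), exactly as at the start. The stamp has lifted, and the tub is in the same place with its corners at (530,275) and (635,165). The arm is clear, so I'll hand in.

```bash
python3 -c "
from cell import *
print(hand_in())"
```

```text
the job is handed in; nothing more can be done
None
```

I held the blue pedal down at its stop for over a second and let it come fully up; the tub stayed in place, the yellow pedal was never touched, and the job is handed in with no verdict shown.

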